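# Close up the sample cabinet and the vial box

### The arm

A 6-joint arm with a two-finger parallel gripper is mounted at the origin on a cart in front of the work surface, level with it; the furniture and walls round the work are solid. World frame = base frame: x ahead of the robot, y to its left, z up, the work surface at z = 0. Lengths are in m, angles in rad, forces in N, time in s.
With the tool pointing down it reaches from about 0.35 to 0.8 m from the base axis. Payload 7.3 kg.
Tool frame: the origin (TCP) lies on the centre line of the jaws, within the pads' length; the fingertips stand 22 mm ahead of it and the grasp point (between the pads) lies 3 mm ahead of it (r.tips_ahead is the distance from the TCP to the fingertips, in m); z points along the fingers, x is the direction in which the jaws open and shut, and the axes are right-handed (so a half turn about z gives the same grasp; the last joint's range is limited). The gripper opens to 85 mm and grips with 20 to 120 N. Pads are 22 mm wide; open, the fingers measure 114 mm over their backs; the gripper's body (76 mm by 85 mm) begins 54 mm behind the grasp point. The pads swing forward as they close: fully open they stand 13 mm farther back than shut.
Start: joints at [1.195, 0.342, 1.524, -0, 1.275, -0.146], TCP at [0.12, 0.511, 0.253] pointing down, gripper open.
Joint ranges: [-2.53, 2.53], [-0.77, 2.02], [0.04, 2.7], [-1, 4.14], [0.28, 2.66], [-3.11, 3.11]. Speed limits (rad/s): [2.57, 2.57, 3.14, 3.14, 3.14, 3.14].

### API

Orientations are given as [roll, pitch, yaw] about the fixed x, y, z axes, in that order (R = Rz(yaw) Ry(pitch) Rx(roll)).
In Python, from station import r gives the robot as it stands.
- The arm moves only by the tool apply_moves, never from a script. Its argument "commands" is one flat list of numbers, 7 for each row, row after row: the closure, from 0 (fully open) to 1 (shut), then the shift along the tool's x, y, z in m, then the turn, a rotation vector about the tool's x, y, z in degrees. A call has 1 to 20 rows; each row is the pose to reach, as a shift and turn from the pose commanded when the call began, along the tool's axes at that moment; what a row does not reach only later rows make up. A row lasts 1/10 s, in which the tool goes at most 50 mm and 8.59 degrees, less where a joint would pass 70% of its speed; a pose out of reach is approached as far as the arm can. A call with a gripper value outside its range is refused whole. The fingers move at their own pace and stop on an object; "force" is the grip in N (left out, the last holds). Time passes only in rows, so rows that repeat a pose let the fingers close. It gives the time, the measured TCP pose, the force and the opening at its end, in the units of the state.
- r.sense(): the state, without advancing time (a new reading comes with each control period).
- r.grab_frame(name): name is "scene" or "top"; returns the picture (384x512x3 uint8, red, green, blue); there is no depth.
- r.calibration(name): a dict with "mtx" (3x3 intrinsics, pixels), "k1" (the pictures are not rectified: a ray, as slopes to the right and down, at radius r is drawn at 1 + k1 r^2 times it, then the intrinsics apply), "xyz" and "rotation" of the camera in the world. Camera axes: x right, y down, z forward; pixel columns grow to the right and rows downward; lengths in m; the calibration is good to about 2 mm. A picture is of the moment at which its call begins. calibration takes no time and is no camera call.
- r.close_job(): hands the job in, once; it reports no verdict.
The state is a dict: "clock": time; "joints": joint angles; "dq": joint speeds; "tau": joint torques, N m; "tcp_pos": TCP position; "ee_rot": TCP orientation; "wrist_force": force on the tool from outside, world axes, zero at the start; "ft_torque": the same for the moment, N m; "width": opening from 0.0 (shut) to 1.0 (fully open).
Only numpy, scipy, OpenCV 4.12 (cv2) and the standard library are available. Lean on these libraries where they do the work, as an engineer would, in place of code of your own. Each camera call takes 0.05 s, during which the arm holds its last target.

### The job

Close up the samples: with the fingertips only, grasping nothing, push both open drawers of the low sample cabinet fully home, and push the leaning lid of the wooden vial box forward from behind so that it drops fully shut. Push lightly and do not slam the drawers. The box only stands on the bench: leave it in its place, neither lifted nor shoved along, and do not disturb the other loose things around.

Things in the scene. Friction and masses are not known exactly. Their poses are not given: they have to be found in the camera images.
- sample_cabinet: low grey sample cabinet fixed to the bench, 170 mm deep (x), 250 mm wide (y), 85 mm tall, with two white-fronted drawers side by side; origin under its centre; its x axis points from the drawer fronts to its back, y to its left, so the drawers are pushed home along +x of the cabinet
- drawer_left (a joint): how far the drawer on the cabinet's left (+y) half stands out, m: 0 fully home, 0.10 the end of its travel. Slides along the cabinet's x with about 1.5 N of friction, damped, stays where it is left and meets a firm stop at 0
- drawer_right (a joint): the same for the drawer on the cabinet's right (-y) half
- drawer_left_lip (a point): middle of the foremost face of the left drawer's dark finger lip, 70 mm above the bench; the lip is 112 mm long (along the cabinet's y), 12 mm high and stands 10 mm proud along the top of the white front (122 mm wide, from 5.5 to 79.5 mm above the bench). Moves with the drawer; axes as the cabinet's
- drawer_right_lip (a point): the same point on the right drawer
- vial_box: wooden box for vials, 116 mm deep (x), 170 mm wide (y), 62 mm tall when shut, 0.6 kg, standing loose on the bench, filled with rows of small vials that are fixed in it, with a hinged lid along its back; origin under its centre; its x axis points from its front to the hinge side at the back, y to its left
- vial_box_lid (a joint): opening angle of the box's lid, rad: 0 shut, at most 1.83 (leaning back against its stop). The hinge is almost free: it starts leaning back on its stop (about 1.82); pushed forward past about 1.35 it falls shut by its own weight within about a second
- lid_edge (a point): middle of the lid's free edge, on its outer face: 116 mm from the hinge axis towards the front and 18 mm above it when shut. The lid is a tray 18 mm thick and 170 mm wide; its outer face turns to the back of the box when it stands open. This point's axes turn with the lid: x from the free edge to the hinge, z out of the outer face
- lid_hinge (a point): middle of the lid's hinge axis, 44 mm above the bench at the box's back edge; the axis runs along the box's y
- timer: flat grey desk timer, 66x66x20 mm, lying on the back half of the cabinet's top; origin under its centre
- reagent_bottle: small white reagent bottle with a screw cap, 45 mm across, 92 mm tall, on the bench; origin under its centre
- small_beaker: small glass beaker, 48 mm across, 58 mm tall, on the bench; origin under its centre
- crucible: white crucible without lid, 44 mm across, 36 mm tall, on the bench; origin under its centre
- weigh_boat: white square weighing boat, 87x87x21 mm, on the bench; origin under its centre
- jar: clear glass sample jar, 69 mm across, 105 mm tall, standing behind the vial box; origin under its centre

How it is judged:
At the end, for the whole second after the job is handed in: Both drawers are within 4 mm of fully home, the lid is within 0.04 rad of shut, and the box stands flat, at rest, within 40 mm of where it stood (value of joint each of drawer_left, drawer_right below 0.004 m and value of joint vial_box_lid below 0.04 rad and height (world z) of vial_box below 0.01 m and distance of vial_box from where it was at the start of the episode below 0.04 m and angle between vial_box's own z axis and vertical below 0.05 rad and linear speed of vial_box below 0.01 m/s); the robot touches nothing.
It fails at once if the vial box is lifted or tipped, or shoved more than 40 mm (height (world z) of vial_box above 0.015 m or angle between vial_box's own z axis and vertical above 0.15 rad or distance of vial_box from where it was at the start of the episode above 0.04 m).
It fails at once if the box or its lid is pressed or gripped with more than 25 N (contact force between the fingers and vial_box above 25 N).
It fails at once if a drawer is slammed (faster than 0.5 m/s) (velocity of joint any of drawer_left, drawer_right below -0.5 m/s).
It fails at once if the cabinet or a drawer is pressed or gripped with more than 40 N (contact force between the fingers and sample_cabinet above 40 N).
It fails at once if another loose thing is moved by more than 30 mm or knocked over (distance of any of reagent_bottle, small_beaker, crucible, weigh_boat, jar, timer from where it was at the start of the episode above 0.03 m or angle between any of reagent_bottle, small_beaker, crucible, weigh_boat, jar's own z axis and vertical above 0.4 rad).
It also fails if it takes over 70 s, if anything falls off the work surface, if the arm or the gripper's body presses on something with over 40 N, if the wrist force passes 120 N, or if a joint passes its speed limit or range.

## Working session

There is one attempt and no reset: what is moved stays moved. The work goes in short steps, Python scripts to look and compute and a tool call to move; the robot and the scene stay as the last step left them, time stands still between calls to the robot, and variables do not carry over. Pictures are saved under pics/ and viewed, and the job is handed in when it is done.

Besides the shell and the picture viewer there is one more tool, called after ">>>" as a command line: name --argument value ..., lists and objects as JSON in quotes. apply_moves: Moves the arm, as the interface text tells. Its arguments: {"type":"object","properties":{"commands":{"type":"array","items":{"type":"number"}},"force":{"type":"number"}},"required":["commands"]}

```bash
mkdir -p pics; ls
python3 - <<'E'
from station import r
import cv2
for n in("scene","top"):
    f=r.grab_frame(n); cv2.imwrite(f"pics/{n}0.png",f[:,:,::-1])
    print(n,r.calibration(n))
print(r.sense(), r.tips_ahead)
E
```

```text
pics
scene {'mtx': array([[416.24977715,   0.        , 245.15645043],
       [  0.        , 416.24977715, 192.10986433],
       [  0.        ,   0.        ,   1.        ]]), 'k1': 0.018676908242210508, 'xyz': array([-0.02062426, -0.64288314,  0.82772313]), 'rotation': array([-2.26046852,  0.01196072, -0.6980416 ])}
top {'mtx': array([[392.59695673,   0.        , 257.11200931],
       [  0.        , 392.59695673, 189.66390418],
       [  0.        ,   0.        ,   1.        ]]), 'k1': -0.042175933660859366, 'xyz': array([0.30298065, 0.06868508, 1.37935158]), 'rotation': array([-2.97041505, -0.00785788, -1.57177997])}
{'clock': 0.1, 'joints': array([ 1.19502140e+00,  3.42651490e-01,  1.52490115e+00,  4.67457962e-06,
        1.27540286e+00, -1.46008043e-01]), 'dq': array([-0.00082468, -0.0013516 , -0.00195294, -0.00237791,  0.00152265,
        0.00131247]), 'tau': array([ 2.27483542e-03, -4.34451592e+01, -2.46490145e+01, -2.06137779e-04,
        4.62981974e-03,  2.08426513e-05]), 'tcp_pos': array([0.11943193, 0.51090741, 0.25270335]), 'ee_rot': array([-3.14138995e+00,  1.34769278e-03,  1.34102821e+00]), 'wrist_force': array([-0.06779443,  0.49263787,  0.42857579]), 'ft_torque': array([-0.00844959,  0.05079041, -0.02854615]), 'width': 0.9954020468485597} 0.022
```

```bash
python3 -c "
import cv2
for n in('scene','top'):
    f=cv2.imread(f'pics/{n}0.png'); cv2.imwrite(f'pics/{n}0b.png',cv2.resize(f,(800,600),interpolation=cv2.INTER_CUBIC))"
```

```text
(no output)
```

View pics/scene0b.png

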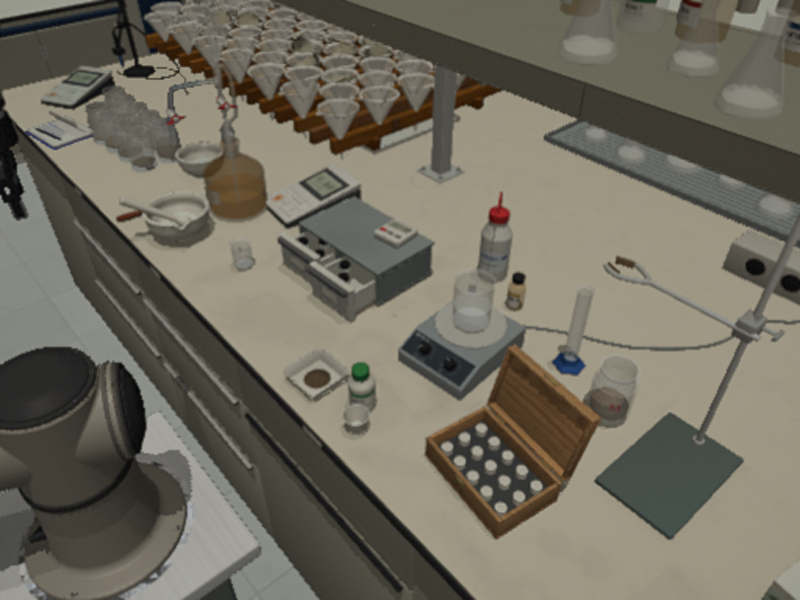

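View pics/top0b.png

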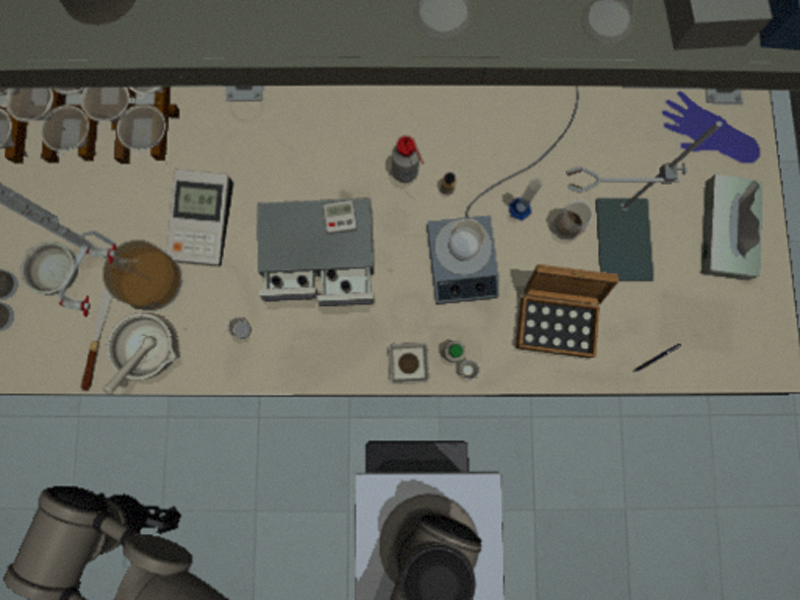

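The top view has +x up and +y left. The cabinet is at about (315,245) with its drawers facing the robot. The box is at (560,325) in the 800x600 picture, its lid leaning back, and the jar is behind it at (570,222). Next I'll take zoomed crops to measure from.

```bash
cat > h.py <<'E'
import numpy as np, cv2
from scipy.spatial.transform import Rotation as R
from station import r
def cam(n):
    c=r.calibration(n); return c['mtx'],c['k1'],np.array(c['xyz']),R.from_euler('xyz',c['rotation']).as_matrix()
def ray(n,u,v):
    K,k,o,M=cam(n)
    d=cv2.undistortPoints(np.array([[[u,v]]],float),K,np.array([k,0,0,0.]))[0,0]
    return o,M@np.array([d[0],d[1],1])
def onz(n,u,v,z):
    o,d=ray(n,u,v); return o+d*(z-o[2])/d[2]
def proj(n,p):
    K,k,o,M=cam(n); q=M.T@(np.array(p,float)-o); a=q[:2]/q[2]; a=a*(1+k*(a@a)); return K[:2,:2]@a+K[:2,2]
def tri(u1,v1,u2,v2):
    A=[];b=[]
    o1,d1=ray('scene',u1,v1);o2,d2=ray('top',u2,v2)
    s=np.linalg.lstsq(np.c_[d1,-d2],o2-o1,rcond=None)[0]
    p=o1+s[0]*d1;q=o2+s[1]*d2; return (p+q)/2,np.linalg.norm(p-q)
def crop(n,src,x0,y0,w,h,out):
    f=cv2.imread(src)[y0:y0+h,x0:x0+w]; s=min(800/w,600/h); f=cv2.resize(f,None,fx=s,fy=s,interpolation=cv2.INTER_CUBIC)
    for i in range(0,w,10):
        cv2.line(f,(int(i*s),0),(int(i*s),6),(0,0,255),1); cv2.putText(f,str(x0+i),(int(i*s),16),0,.35,(0,0,255),1)
    for i in range(0,h,10):
        cv2.line(f,(0,int(i*s)),(6,int(i*s)),(0,0,255),1); cv2.putText(f,str(y0+i),(8,int(i*s)+4),0,.35,(0,0,255),1)
    cv2.imwrite(out,f)
E
python3 - <<'E'
from h import *
print(proj('scene',(0,0,0)),proj('top',(0,0,0)))
s=r.sense(); print(proj('top',s['tcp_pos']))
crop('top','pics/top0.png',155,115,100,90,'pics/a.png')
crop('top','pics/top0.png',310,120,110,115,'pics/b.png')
crop('scene','pics/scene0.png',170,120,120,90,'pics/c.png')
crop('scene','pics/scene0.png',255,210,160,135,'pics/d.png')
E
```

```text
[ 68.83976583 337.88984314] [274.43841414 348.65700082]
[ 94.56020592 323.99871978]
```

View pics/a.png

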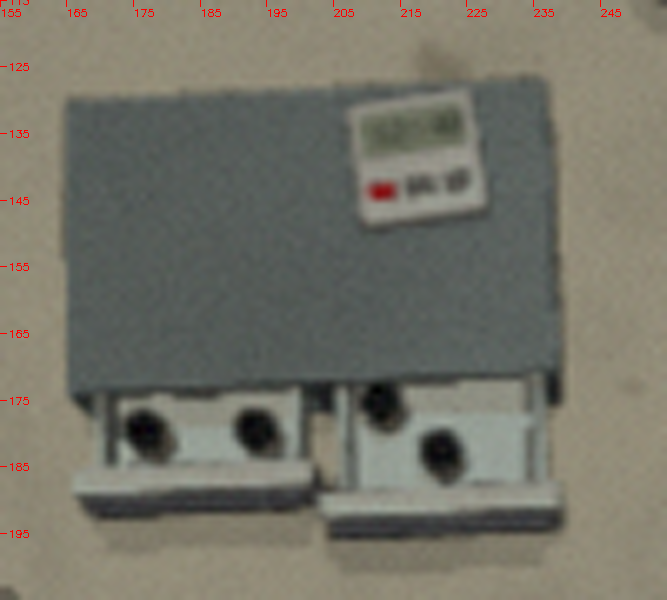

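View pics/b.png

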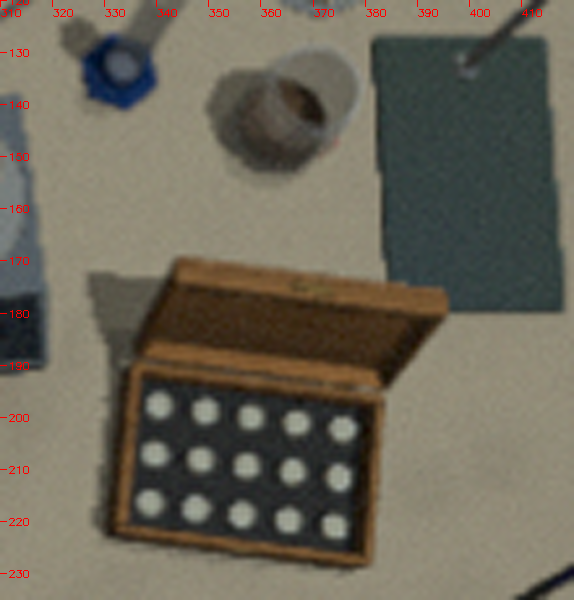

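View pics/c.png

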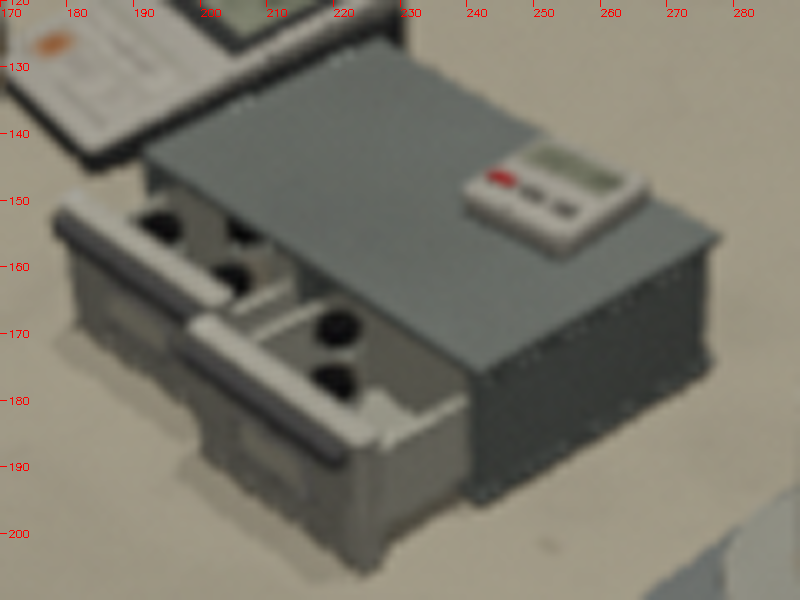

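View pics/d.png

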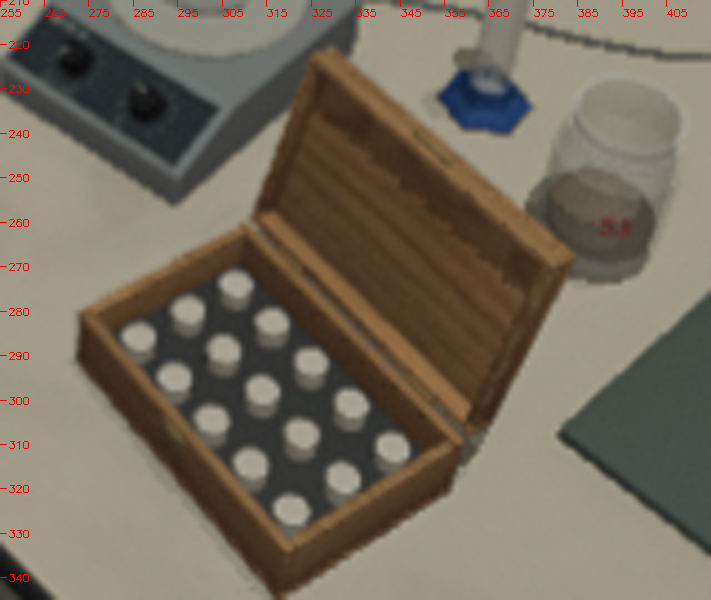

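Run:
```python
from h import *
np.set_printoptions(precision=4,suppress=True)
A=lambda x,y:(155+x/6.667,115+y/6.667)
B=lambda x,y:(310+x/5.217,120+y/5.217)
C=lambda x,y:(170+x/6.667,120+y/6.667)
D=lambda x,y:(255+x/4.444,210+y/4.444)
for k,p in dict(BL=(67,98),BR=(547,78),FR=(559,371),FL=(70,393)).items(): print('cab',k,onz('top',*A(*p),.085))
for k,p in dict(BL=(380,40),BR=(718,240),FR=(478,375),FL=(145,152)).items(): print('cab s',k,onz('scene',*C(*p),.085))
for k,p in dict(LL=(97,518),LR=(312,505),RL=(330,538),RR=(562,527)).items(): print('lip',k,onz('top',*A(*p),.064))
for k,p in dict(FL=(117,525),FR=(369,560),BL=(133,366),BR=(384,396)).items(): print('box',k,onz('top',*B(*p),.044))
for k,p in dict(FL=(80,318),FR=(287,550),BL=(247,228),BR=(462,440)).items(): print('box s',k,onz('scene',*D(*p),.044))
print('lidL',tri(*D(330,48),*B(178,258)));print('lidR',tri(*D(575,258),*B(449,292)))
for k,p in dict(bottle=(455,350),crucible=(468,369),boat=(408,362),beaker=(240,328)).items(): print(k,onz('top',p[0]*.64,p[1]*.64,.03))
print('jar c',onz('scene',*D(600,255),0.0), onz('top',*B(268,130),0.0))
```

```text
cab BL [0.7361 0.375  0.085 ]
cab BR [0.7468 0.1272 0.085 ]
cab FR [0.5918 0.1199 0.085 ]
cab FL [0.5804 0.3671 0.085 ]
cab s BL [0.7357 0.3706 0.085 ]
cab s BR [0.7425 0.1222 0.085 ]
cab s FR [0.5908 0.1156 0.085 ]
cab s FL [0.5822 0.3622 0.085 ]
lip LL [0.5198 0.3556 0.064 ]
lip LR [0.5266 0.2461 0.064 ]
lip RL [0.5095 0.2365 0.064 ]
lip RR [0.5153 0.1186 0.064 ]
box FL [ 0.4265 -0.1993  0.044 ]
box FR [ 0.4032 -0.3646  0.044 ]
box BL [ 0.5322 -0.2134  0.044 ]
box BR [ 0.512  -0.3805  0.044 ]
box s FL [ 0.4206 -0.2039  0.044 ]
box s FR [ 0.402  -0.3661  0.044 ]
box s BL [ 0.5329 -0.2184  0.044 ]
box s BR [ 0.5128 -0.381   0.044 ]
lidL (array([ 0.5807, -0.2205,  0.1527]), np.float64(0.0006334805438060423))
lidR (array([ 0.5599, -0.3884,  0.1515]), np.float64(0.0005591701911604865))
bottle [ 0.4164 -0.0593  0.03  ]
crucible [ 0.3747 -0.0872  0.03  ]
boat [0.3901 0.0443 0.03  ]
beaker [0.465  0.4161 0.03  ]
jar c [ 0.7023 -0.3391  0.    ] [ 0.7077 -0.324   0.    ]
```

Run:
```python
from h import *
np.set_printoptions(precision=4,suppress=True)
T=lambda s,t:print(tri(s[0]*.64,s[1]*.64,t[0]*.64,t[1]*.64))
T((610,265),(572,172));T((745,325),(672,172));T((650,280),(600,180));T((698,440),(625,205))
print('beaker'); T((474,280),(466,232))
print('shelf edge'); print([onz('top',365,54,z)[:2] for z in(.3,.45,.6)])
print('flask');T((228,82),(110,252))
s=r.sense();print(s['tcp_pos'],s['ee_rot'])
Rm=R.from_euler('xyz',s['ee_rot']).as_matrix();print(Rm)
# cab frame yaw
t=np.radians(2.6);ex=np.array([np.cos(t),np.sin(t),0])
for n,l in dict(L=(.523,.301),R=(.5125,.177)).items():
    p=np.array([*l,.077])-ex*.041
    print(n,p,Rm.T@(p-s['tcp_pos']))
```

```text
(array([ 0.7354, -0.2648,  0.2549]), np.float64(0.017423235349965004))
(array([ 0.7364, -0.4595,  0.2657]), np.float64(0.009728312648708373))
(array([ 0.7249, -0.3238,  0.2625]), np.float64(0.0029831519395510124))
(array([ 0.7522, -0.4608,  0.0205]), np.float64(0.004807229934986489))
beaker
(array([ 0.6483, -0.0732,  0.1558]), np.float64(0.0026718283128996183))
shelf edge
[array([ 0.9029, -0.2642]), array([ 0.8195, -0.2179]), array([ 0.7361, -0.1717])]
flask
(array([0.5707, 0.5754, 0.326 ]), np.float64(0.01319001210866775))
[0.1194 0.5109 0.2527] [-3.1414  0.0013  1.341 ]
[[ 0.2278  0.9737 -0.0005]
 [ 0.9737 -0.2278 -0.0013]
 [-0.0013 -0.0002 -1.    ]]
L [0.482  0.2991 0.077 ] [-0.1234  0.4013  0.1758]
R [0.4715 0.1751 0.077 ] [-0.2465  0.4194  0.176 ]
```

>>> apply_moves --commands '[1,-0.06,0.2,0,0,0,-8,1,-0.06,0.2,0,0,0,-8,1,-0.06,0.2,0,0,0,-8,1,-0.06,0.2,0,0,0,-8,1,-0.06,0.2,0,0,0,-8,1,-0.123,0.4,0,0,0,-15.8,1,-0.123,0.4,0,0,0,-15.8,1,-0.123,0.4,0,0,0,-15.8,1,-0.123,0.4,0,0,0,-15.8,1,-0.123,0.4,0,0,0,-15.8,1,-0.123,0.4,0,0,0,-15.8,1,-0.123,0.4,0,0,0,-15.8,1,-0.123,0.4,0,0,0,-15.8]'

```text
clock: 1.4
tcp_pos: [0.4795, 0.3016, 0.2534]
ee_rot: [-3.141, -0.0, 1.619]
wrist_force: [-0.2, -0.2, -0.1]
width: -0.001
```

>>> apply_moves --commands '[1,0,0,0.04,0,0,0,1,0,0,0.08,0,0,0,1,0,0,0.12,0,0,0,1,0,0,0.15,0,0,0,1,0,0,0.176,0,0,0,1,0,0,0.176,0,0,0,1,0,0,0.176,0,0,0]'

```text
clock: 2.1
tcp_pos: [0.4805, 0.3013, 0.078]
ee_rot: [3.142, -0.0, 1.618]
wrist_force: [-0.0, -0.4, -0.4]
width: -0.004
```

Run:
```python
from h import *
for n in("scene","top"):
    cv2.imwrite(f"pics/{n}1.png",r.grab_frame(n)[:,:,::-1])
a=cv2.imread('pics/scene1.png')[100:240,130:330];b=cv2.imread('pics/top1.png')[100:240,120:320]
cv2.imwrite('pics/e.png',np.vstack([cv2.resize(x,(428,300),interpolation=3) for x in(a,b)]))
print(r.sense())
```

```text
{'clock': 2.2, 'joints': array([ 4.24121347e-01,  6.07529745e-01,  1.61704471e+00,  1.57667011e-04,
        9.13770072e-01, -1.19367233e+00]), 'dq': array([-0.00924546, -0.00614665, -0.00070064, -0.00075112, -0.00318484,
       -0.00274266]), 'tau': array([ 1.13615957e-01, -5.01429999e+01, -1.87573850e+01,  5.90192547e-03,
        2.46893900e-02,  3.01900458e-03]), 'tcp_pos': array([0.481617  , 0.30132904, 0.07924228]), 'ee_rot': array([ 3.13861887e+00, -1.31247401e-03,  1.61769953e+00]), 'wrist_force': array([-0.48406776,  0.28746953, -0.09046119]), 'ft_torque': array([-0.00351116, -0.06675401, -0.00432472]), 'width': 0.004910456420908302}
```

View pics/e.png

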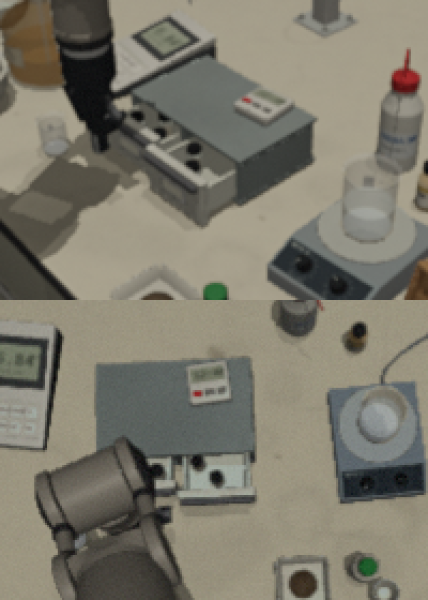

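The fingertips are in front of the left lip, clear of the beaker. I'll push gently.

>>> apply_moves --commands '[1,0,0.006,0,0,0,0,1,0,0.012,0,0,0,0,1,0,0.018,0,0,0,0,1,0,0.024,0,0,0,0,1,0,0.029,0,0,0,0,1,0,0.033,0,0,0,0,1,0,0.038,0,0,0,0,1,0,0.043,0,0,0,0,1,0,0.048,0,0,0,0,1,0,0.053,0,0,0,0,1,0,0.057,0,0,0,0,1,0,0.06,0,0,0,0]'

```text
clock: 3.4
tcp_pos: [0.5413, 0.303, 0.0771]
ee_rot: [-3.141, 0.0, 1.617]
wrist_force: [-0.8, -1.5, 0.2]
width: -0.003
```

>>> apply_moves --commands '[1,0,0.003,0,0,0,0,1,0,0.006,0,0,0,0,1,0,0.008,0,0,0,0,1,0,0.01,0,0,0,0]'

```text
clock: 3.8
tcp_pos: [0.5497, 0.3035, 0.0772]
ee_rot: [-3.138, 0.0, 1.617]
wrist_force: [-11.0, -1.4, 5.8]
width: -0.002
```

Run:
```python
from h import *
print(r.sense()['wrist_force'])
for n in("scene","top"):
    cv2.imwrite(f"pics/{n}2.png",r.grab_frame(n)[:,:,::-1])
crop('x','pics/scene2.png',170,120,120,90,'pics/f.png')
```

```text
[-10.97264686  -1.440613     5.83249335]
```

View pics/f.png

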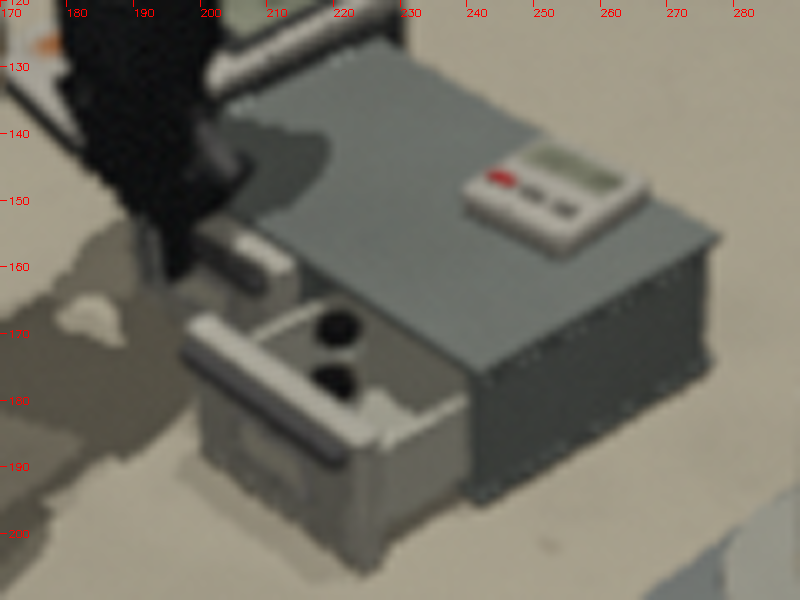

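>>> apply_moves --commands '[1,0,0.001,0,0,0,0,1,0,0.001,0,0,0,0,1,0,0.001,0,0,0,0]'

```text
clock: 4.2
tcp_pos: [0.5497, 0.3035, 0.0772]
ee_rot: [-3.136, 0.001, 1.617]
wrist_force: [-9.6, -1.8, 4.5]
width: 0.003
```

>>> apply_moves --commands '[1,0,-0.03,0,0,0,0,1,0,-0.06,0,0,0,0,1,0,-0.085,0,0,0,0,1,0,-0.085,0,0,0,0,1,-0.04,-0.085,0,0,0,0,1,-0.08,-0.085,0,0,0,0,1,-0.124,-0.085,0,0,0,0,1,-0.124,-0.085,0,0,0,0,1,-0.124,-0.085,0,0,0,0]'

```text
clock: 5.1
tcp_pos: [0.4744, 0.1751, 0.0778]
ee_rot: [3.139, -0.001, 1.614]
wrist_force: [0.3, -0.1, 0.1]
width: -0.001
```

Run:
```python
from h import *
print(r.sense()['wrist_force'])
for n in("scene","top"):
    cv2.imwrite(f"pics/{n}3.png",r.grab_frame(n)[:,:,::-1])
crop('x','pics/scene3.png',170,120,120,90,'pics/g.png')
```

```text
[ 0.34001414 -0.08623872  0.07561222]
```

View pics/g.png

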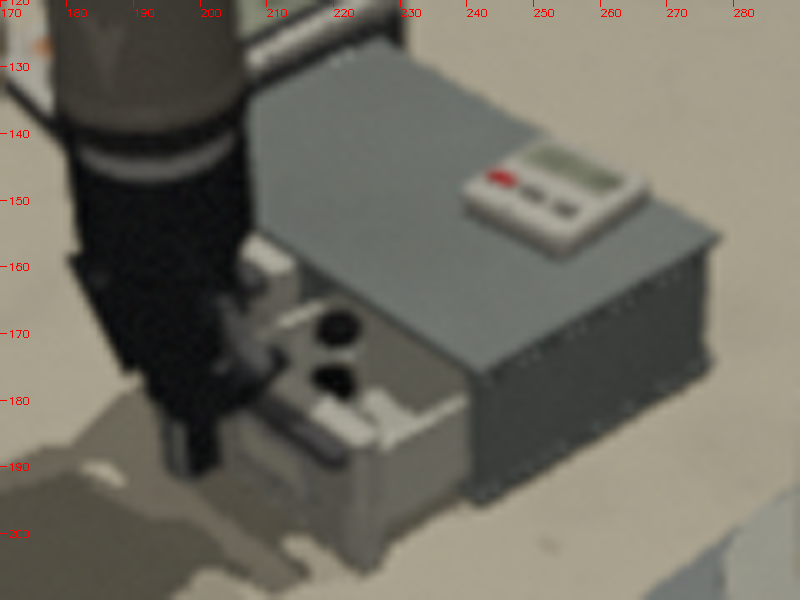

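>>> apply_moves --commands '[1,0,0.006,0,0,0,0,1,0,0.012,0,0,0,0,1,0,0.018,0,0,0,0,1,0,0.023,0,0,0,0,1,0,0.028,0,0,0,0,1,0,0.033,0,0,0,0,1,0,0.038,0,0,0,0,1,0,0.043,0,0,0,0,1,0,0.048,0,0,0,0,1,0,0.053,0,0,0,0,1,0,0.058,0,0,0,0,1,0,0.063,0,0,0,0,1,0,0.068,0,0,0,0,1,0,0.072,0,0,0,0,1,0,0.075,0,0,0,0,1,0,0.078,0,0,0,0,1,0,0.08,0,0,0,0,1,0,0.081,0,0,0,0]'

```text
clock: 7.0
tcp_pos: [0.5539, 0.1795, 0.0773]
ee_rot: [3.141, 0.0, 1.617]
wrist_force: [-1.2, 0.9, -1.8]
width: -0.001
```

>>> apply_moves --commands '[1,0,0.002,0,0,0,0,1,0,0.004,0,0,0,0,1,0,0.004,0,0,0,0]'

```text
clock: 7.3
tcp_pos: [0.5554, 0.1796, 0.0773]
ee_rot: [-3.136, 0.001, 1.617]
wrist_force: [-10.2, -0.9, 6.5]
width: -0.003
```

>>> apply_moves --commands '[1,0,-0.03,0,0,0,0,1,0,-0.06,0,0,0,0,1,0,-0.07,-0.03,0,0,0,1,0,-0.07,-0.07,0,0,0,1,0,-0.07,-0.11,0,0,0,1,0,-0.07,-0.15,0,0,0,1,0,-0.07,-0.18,0,0,0,1,0,-0.07,-0.18,0,0,0,1,0,-0.07,-0.18,0,0,0]'

```text
clock: 8.2
tcp_pos: [0.4881, 0.1765, 0.2579]
ee_rot: [3.139, -0.0, 1.617]
wrist_force: [-0.3, 0.3, -0.6]
width: 0.001
```

Run:
```python
from h import *
np.set_printoptions(precision=4,suppress=True)
for n in("scene","top"):
    cv2.imwrite(f"pics/{n}4.png",r.grab_frame(n)[:,:,::-1])
a=cv2.imread('pics/scene4.png')[100:240,130:330];b=cv2.imread('pics/top4.png')[100:240,120:320]
cv2.imwrite('pics/i.png',np.vstack([cv2.resize(x,(428,300),interpolation=3) for x in(a,b)]))
s=r.sense();Rm=R.from_euler('xyz',s['ee_rot']).as_matrix();print(s['tcp_pos'],s['ee_rot'])
for p in((.55,-.07,.255),(.605,-.309,.255)): print(Rm.T@(np.array(p)-s['tcp_pos']))
```

```text
[0.4873 0.1763 0.2562] [-3.14    0.0003  1.6167]
[-0.249   0.0513  0.0012]
[-0.4902  0.0953  0.0012]
```

View pics/i.png

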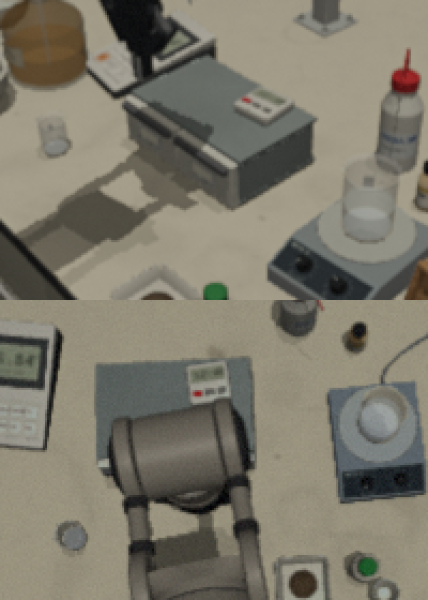

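Both drawer fronts are flush with the cabinet, and the beaker, boat and timer haven't moved. Next I'll cross over to behind the lid.

>>> apply_moves --commands '[1,-0.25,0.04,0,0,0,5,1,-0.25,0.04,0,0,0,5,1,-0.25,0.04,0,0,0,5,1,-0.25,0.04,0,0,0,5,1,-0.25,0.04,0,0,0,5,1,-0.25,0.04,0,0,0,5,1,-0.49,0.095,0,0,0,9.8,1,-0.49,0.095,0,0,0,9.8,1,-0.49,0.095,0,0,0,9.8,1,-0.49,0.095,0,0,0,9.8,1,-0.49,0.095,0,0,0,9.8,1,-0.49,0.095,0,0,0,9.8,1,-0.49,0.095,0,0,0,9.8,1,-0.49,0.095,0,0,0,9.8]'

```text
clock: 9.7
tcp_pos: [0.6051, -0.3071, 0.2563]
ee_rot: [-3.14, -0.001, 1.447]
wrist_force: [-0.1, 1.2, 0.6]
width: -0.001
```

Run:
```python
from h import *
np.set_printoptions(precision=4,suppress=True)
for n in("scene","top"):
    cv2.imwrite(f"pics/{n}5.png",r.grab_frame(n)[:,:,::-1])
a=cv2.imread('pics/scene5.png')[150:350,230:512];b=cv2.imread('pics/top5.png')[70:270,230:512]
cv2.imwrite('pics/j.png',np.vstack([cv2.resize(x,(423,300),interpolation=3) for x in(a,b)]))
s=r.sense();print(s['tcp_pos'],s['ee_rot'],s['wrist_force'])
```

```text
[ 0.6053 -0.3069  0.2574] [-3.1414 -0.0005  1.4475] [-0.5007 -0.4399 -0.4967]
```

View pics/j.png

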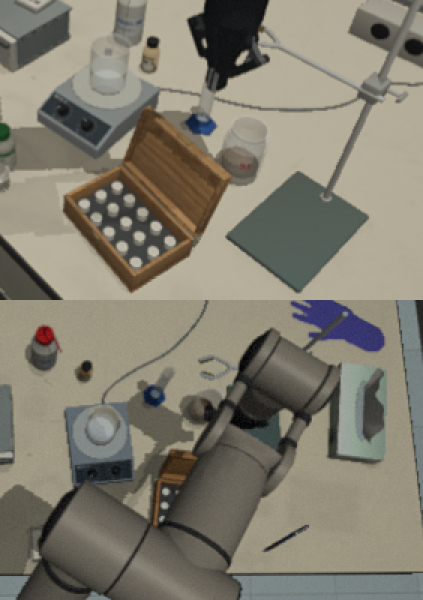

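>>> apply_moves --commands '[1,0,0,0.03,0,0,0,1,0,0,0.06,0,0,0,1,0,0,0.085,0,0,0,1,0,0,0.107,0,0,0,1,0,0,0.107,0,0,0,1,0,0,0.107,0,0,0]'

```text
clock: 10.4
tcp_pos: [0.6055, -0.3078, 0.1512]
ee_rot: [3.141, 0.0, 1.447]
wrist_force: [-0.5, 0.4, 0.4]
width: 0.002
```

Run:
```python
from h import *
np.set_printoptions(precision=4,suppress=True)
cv2.imwrite(f"pics/scene6.png",r.grab_frame('scene')[:,:,::-1])
crop('x','pics/scene6.png',255,180,160,135,'pics/k.png')
s=r.sense();print(s['tcp_pos'],s['ee_rot'],s['wrist_force'])
```

```text
[ 0.6059 -0.3083  0.1521] [3.1393 0.001  1.4466] [0.7114 0.5117 1.5216]
```

View pics/k.png

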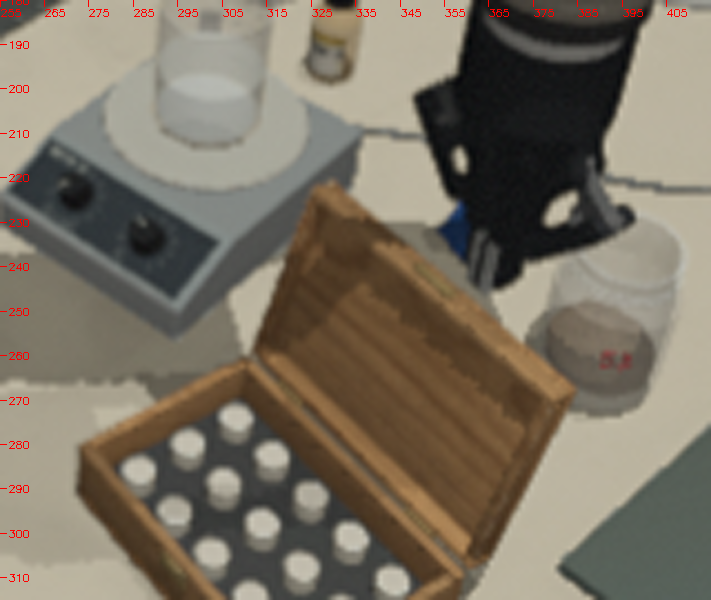

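>>> apply_moves --commands '[1,0,-0.008,0,0,0,0,1,0,-0.016,0,0,0,0,1,0,-0.022,0,0,0,0,1,0,-0.026,0,0,0,0,1,0,-0.03,0,0,0,0,1,0,-0.034,0,0,0,0,1,0,-0.038,0,0,0,0,1,0,-0.042,0,0,0,0,1,0,-0.046,0,0,0,0,1,0,-0.05,0,0,0,0]'

```text
clock: 11.45
tcp_pos: [0.5552, -0.3023, 0.1502]
ee_rot: [-3.141, -0.0, 1.446]
wrist_force: [1.0, 0.6, -0.2]
width: -0.002
```

Run:
```python
from h import *
np.set_printoptions(precision=4,suppress=True)
cv2.imwrite(f"pics/scene7.png",r.grab_frame('scene')[:,:,::-1])
crop('x','pics/scene7.png',255,180,160,135,'pics/l.png')
s=r.sense();print(s['tcp_pos'],s['ee_rot'],s['wrist_force'])
```

```text
[ 0.5546 -0.3022  0.1502] [-3.1408 -0.0003  1.4456] [-0.1991 -0.2255 -0.809 ]
```

View pics/l.png

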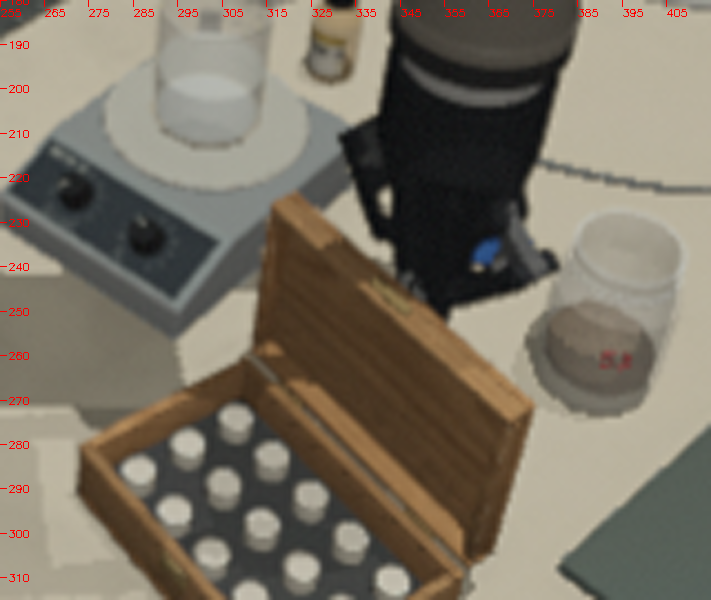

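>>> apply_moves --commands '[1,0,-0.005,0,0,0,0,1,0,-0.01,0,0,0,0,1,0,-0.015,0,0,0,0,1,0,-0.02,0,0,0,0,1,0,-0.025,0,0,0,0,1,0,-0.03,0,0,0,0,1,0,-0.035,0,0,0,0,1,0,-0.04,0,0,0,0,1,0,-0.04,0,0,0,0,1,0,-0.04,0,0,0,0,1,0,-0.04,0,0,0,0,1,0,-0.04,0,0,0,0]'

```text
clock: 12.7
tcp_pos: [0.516, -0.2974, 0.1502]
ee_rot: [3.142, -0.0, 1.446]
wrist_force: [0.1, -0.1, -0.3]
width: -0.002
```

Run:
```python
from h import *
np.set_printoptions(precision=4,suppress=True)
cv2.imwrite(f"pics/scene8.png",r.grab_frame('scene')[:,:,::-1])
crop('x','pics/scene8.png',255,180,160,135,'pics/m.png')
s=r.sense();print(s['tcp_pos'],s['ee_rot'],s['wrist_force'])
```

```text
[ 0.516  -0.2974  0.1502] [ 3.1416 -0.0001  1.4458] [1.0438 0.1356 0.3805]
```

View pics/m.png

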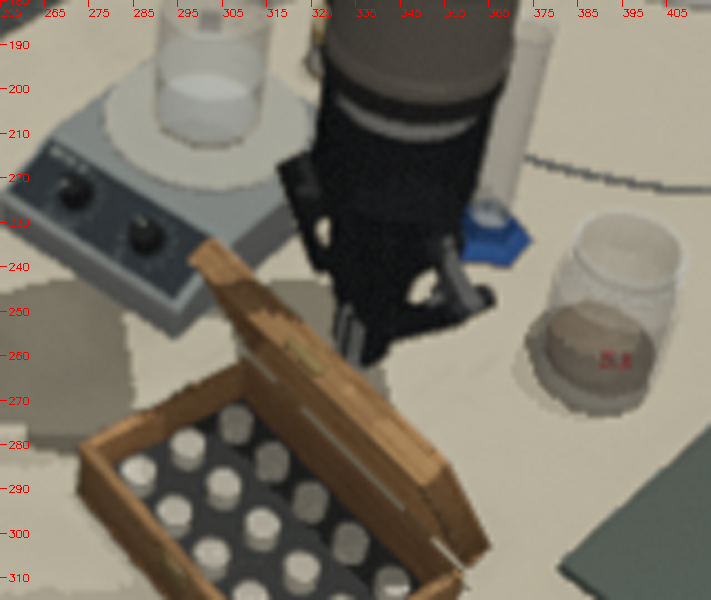

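>>> apply_moves --commands '[1,0,0,0,0,0,0,1,0,0,0,0,0,0,1,0,0,0,0,0,0,1,0,0,0,0,0,0]'

```text
clock: 13.15
tcp_pos: [0.5158, -0.2973, 0.1502]
ee_rot: [-3.142, -0.0, 1.446]
wrist_force: [-0.5, 0.2, 0.1]
width: -0.003
```

Run:
```python
from h import *
cv2.imwrite(f"pics/scene9.png",r.grab_frame('scene')[:,:,::-1])
crop('x','pics/scene9.png',255,180,160,135,'pics/n.png')
```

```text
(no output)
```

View pics/n.png

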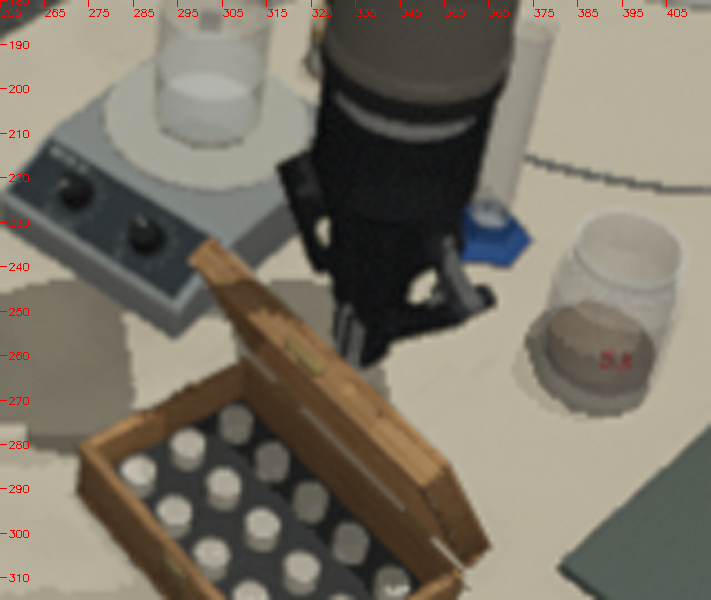

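Not fallen yet, so I'll push on another 25 mm and wait.

>>> apply_moves --commands '[1,0,-0.005,0,0,0,0,1,0,-0.01,0,0,0,0,1,0,-0.015,0,0,0,0,1,0,-0.02,0,0,0,0,1,0,-0.025,0,0,0,0,1,0,-0.025,0,0,0,0,1,0,-0.025,0,0,0,0,1,0,-0.025,0,0,0,0,1,0,-0.025,0,0,0,0,1,0,-0.025,0,0,0,0]'

```text
clock: 14.2
tcp_pos: [0.4912, -0.2942, 0.1502]
ee_rot: [-3.142, -0.0, 1.446]
wrist_force: [0.9, 0.6, -0.3]
width: -0.0
```

Run:
```python
from h import *
cv2.imwrite(f"pics/scene10.png",r.grab_frame('scene')[:,:,::-1])
crop('x','pics/scene10.png',255,180,160,135,'pics/o.png')
```

```text
(no output)
```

View pics/o.png

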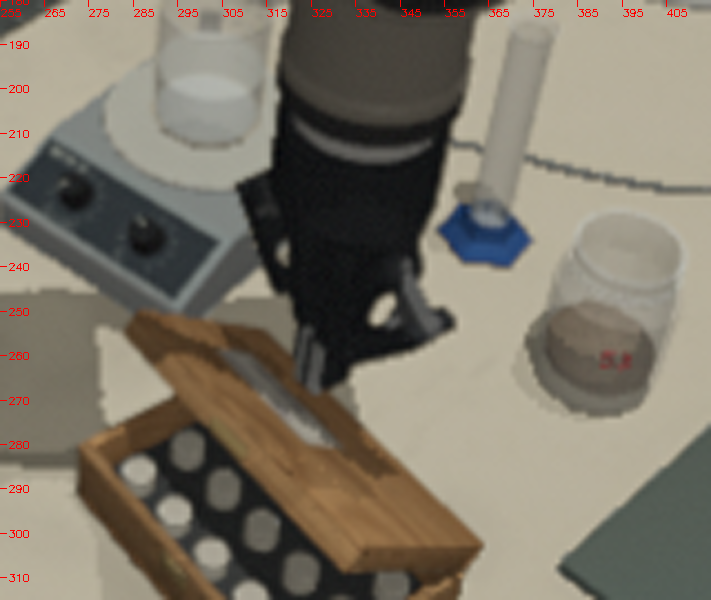

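Falling. I'll wait and look.

>>> apply_moves --commands '[1,0,0,0,0,0,0,1,0,0,0,0,0,0,1,0,0,0,0,0,0,1,0,0,0,0,0,0,1,0,0,0,0,0,0,1,0,0,0,0,0,0,1,0,0,0,0,0,0,1,0,0,0,0,0,0]'

```text
clock: 15.05
tcp_pos: [0.4911, -0.2942, 0.1503]
ee_rot: [3.142, -0.0, 1.446]
wrist_force: [-0.4, -0.8, 0.5]
width: -0.0
```

Run:
```python
from h import *
cv2.imwrite(f"pics/scene11.png",r.grab_frame('scene')[:,:,::-1])
crop('x','pics/scene11.png',255,210,160,135,'pics/p.png')
```

```text
(no output)
```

View pics/p.png

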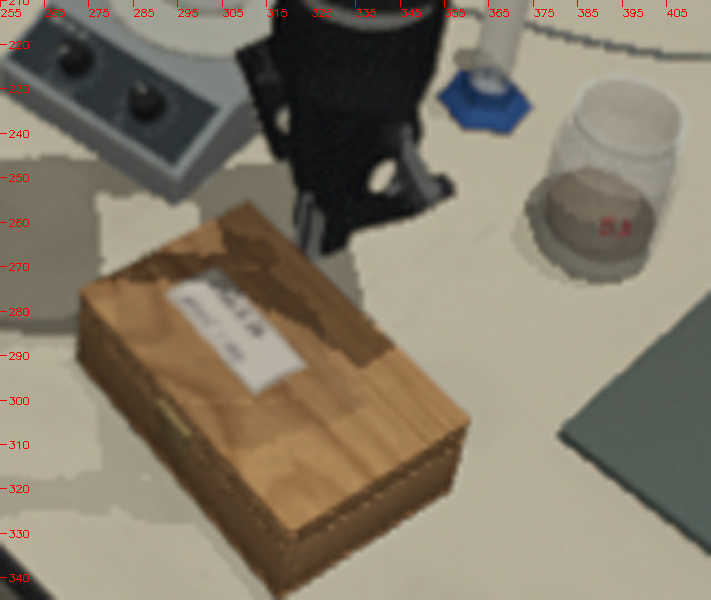

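The lid is shut. The box's near bottom corner is still at about (318,344), and the jar hasn't moved. I'll raise clear and do a final check.

>>> apply_moves --commands '[1,0,0,-0.03,0,0,0,1,0,0,-0.07,0,0,0,1,0,0,-0.11,0,0,0,1,-0.08,-0.03,-0.12,0,0,0,1,-0.08,-0.03,-0.12,0,0,0,1,-0.08,-0.03,-0.12,0,0,0,1,-0.08,-0.03,-0.12,0,0,0,1,-0.08,-0.03,-0.12,0,0,0]'

```text
clock: 15.9
tcp_pos: [0.4515, -0.3691, 0.2699]
ee_rot: [-3.141, -0.001, 1.446]
wrist_force: [-0.3, -0.1, 0.2]
width: 0.003
```

Run:
```python
from h import *
np.set_printoptions(precision=4,suppress=True)
for n in("scene","top"):
    cv2.imwrite(f"pics/{n}12.png",r.grab_frame(n)[:,:,::-1])
a=cv2.imread('pics/scene12.png')[60:375,100:512];b=cv2.imread('pics/top12.png')
cv2.imwrite('pics/q.png',np.vstack([cv2.resize(a,(392,300),interpolation=3),cv2.resize(b,(392,300),interpolation=3)]))
crop('x','pics/top12.png',155,115,100,90,'pics/s.png')
crop('x','pics/scene12.png',170,120,120,90,'pics/t.png')
s=r.sense();print(s['tcp_pos'],s['wrist_force'])
```

```text
[ 0.4518 -0.3689  0.27  ] [0.6823 0.0433 0.1438]
```

View pics/q.png

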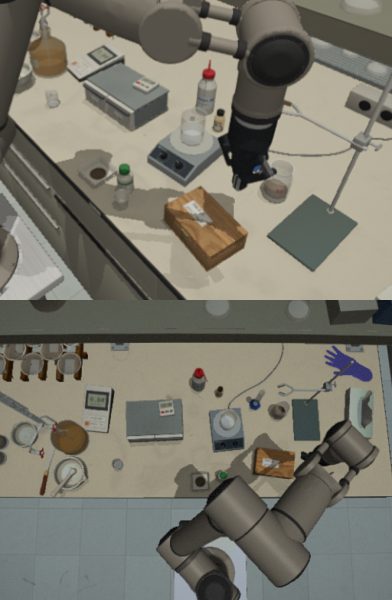

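View pics/s.png

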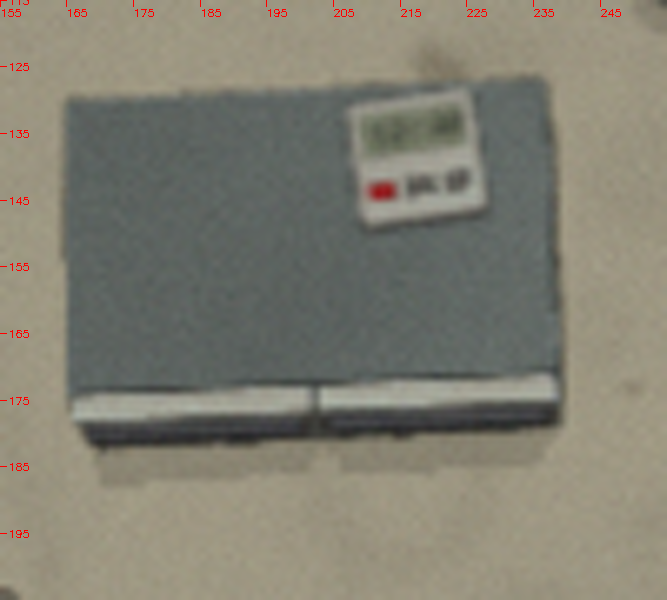

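View pics/t.png

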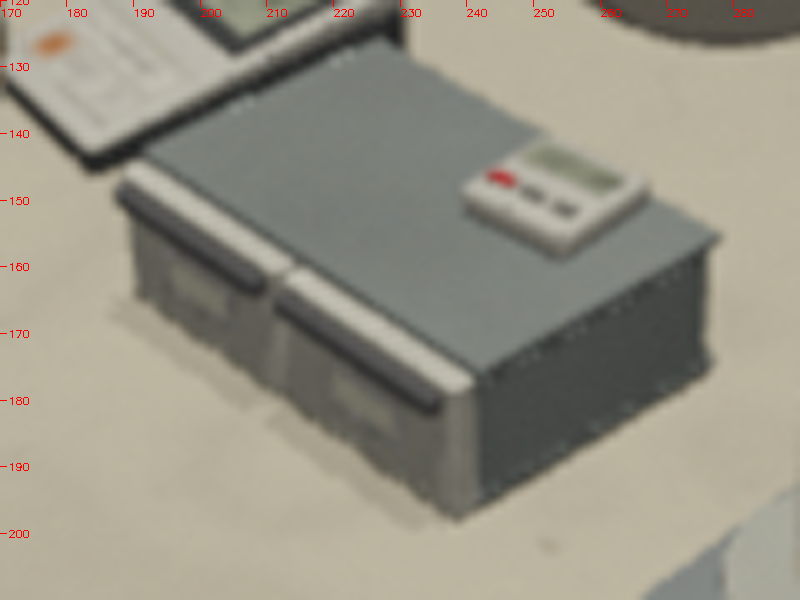

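Both drawers are flush and in line with each other, the lid is shut, nothing else has moved, and the arm is clear of everything.

```bash
python3 -c "
from station import r
print(r.close_job())"
```

```text
the job is handed in; nothing more can be done
None
```

I pushed both drawers home with the closed fingertips. I then pushed the lid forward from behind until it fell shut, and handed the job in at about 16 s of the 70 s allowed.

- **Drawers:** each one met its stop at about 10 N along the push (about 12 N in all). In the final pictures both fronts sit flush and in line with each other.
- **Lid and box:** the lid is shut. The box stands where it did, to within about a pixel in the scene picture. The lid needed one more push than planned: it had not yet fallen after the first 90 mm of travel, so I went 25 mm further. The wrist force readings stayed around 1 N during the lid push.
- **Other things:** by eye, the timer, bottle, beaker, crucible, weighing boat and jar are where they were. The arm ended clear of everything.
- **Not measured:** I judged the lid angle and drawer positions from the pictures and the stop forces. No check failed, and the job reported no verdict.

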